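# Start the cup chiller

### The job

Start the cup chiller under the silver cups: first switch it on by pressing down the bar-marked front half of its white rocker until the rocker is fully over, then push the blue key all the way in (it stays in), and last press the green key all the way in and let it spring back out. Only press with the fingertips: do not press the yellow or red key, and leave the cups on the plate and the things round about standing where they are.

Things in the scene. Friction and masses are not known exactly. Their poses are not given: they have to be found in the camera images.
- chiller: low steel cup chiller fixed on the worktop, 230 mm deep (x), 350 wide (y); origin: centre of its underside, x to its back, y left, z up. A level black control strip 60 mm above the worktop runs along its front (x = -76 mm), with a white rocker and blue, yellow, green and red keys 66 mm apart, in any order. Behind is the cold plate (centre x = 36, top at 64 mm) with three cups.
- rocker_switch: flat steel frame of the white rocker, 70 mm (x) by 42 mm, 3 mm high, fixed on the strip; origin: centre of its underside on the strip; axes as the chiller's. The paddle, 62 mm long front to back and 30 mm wide, pivots across its middle 10 mm above the strip. Its front half (nearest the chiller's front edge, black bar) goes down for on; its back half bears a black ring.
- rocker_on (a point): point on the top face of the rocker's front (on) half, at the black bar, 22 mm in front of the pivot, moving with the paddle: about 15 mm above the strip when off, 7 mm when fully on. About 1 to 3 N pressed down there tips it.
- rocker (a joint): rocker angle, rad: 0 off (front half up), 0.36 fully on (front half down); it stays where it is left
- blue_top (a point): centre of the flat top of the round blue key, 36 mm across, in a flat steel ring (48 mm across, 3 mm high) on the strip: 12 mm above the strip when out, 6 mm when fully in; moves straight down with the key. A latching key: about 2 N pushes it in, and it stays wherever it is pushed to (it does not spring back).
- blue_cap (a joint): travel of the blue key, m: 0 out, 0.006 fully in
- yellow_top (a point): centre of the flat top of the round yellow key, 36 mm across, in a flat steel ring (48 mm across, 3 mm high) on the strip: 12 mm above the strip when out, 6 mm when fully in; moves straight down with the key. A latching key: about 2 N pushes it in, and it stays wherever it is pushed to (it does not spring back).
- yellow_cap (a joint): travel of the yellow key, m: 0 out, 0.006 fully in
- green_top (a point): centre of the flat top of the round green key, 36 mm across, in a flat steel ring (48 mm across, 3 mm high) on the strip: 12 mm above the strip when out, 6 mm when fully in; moves straight down with the key. A spring key: about 1.2 N to start it and 3 N to hold it fully in; it comes out again when let go.
- green_cap (a joint): travel of the green key, m: 0 out, 0.006 fully in
- red_top (a point): centre of the flat top of the round red key, 36 mm across, in a flat steel ring (48 mm across, 3 mm high) on the strip: 12 mm above the strip when out, 6 mm when fully in; moves straight down with the key. A spring key: about 1.2 N to start it and 3 N to hold it fully in; it comes out again when let go.
- red_cap (a joint): travel of the red key, m: 0 out, 0.006 fully in
- cup_0: small silver cup, 48 mm across, 46 mm tall, loose, open end up, standing on the cold plate of the chiller; origin at the centre of its foot
- cup_1: small silver cup, 50 mm across, 46 mm tall, loose, open end up, standing on the cold plate of the chiller; origin at the centre of its foot
- cup_2: small silver cup, 53 mm across, 46 mm tall, loose, open end up, standing on the cold plate of the chiller; origin at the centre of its foot
- bitters: dark green bottle, 47 mm across, 120 mm tall, loose, standing on the worktop beside the chiller; origin at the centre of its foot
- jigger: silver double-cone measure, 43 mm across, 84 mm tall, loose, standing on the worktop beside the chiller; origin at the centre of its foot
- stopper: wine stopper with silver cap, 34 mm across, 45 mm tall, loose, standing on the worktop beside the chiller; origin at the centre of its foot

How it is judged:
On the way, in this order (a step that is already met when the one before it is completed fails the run):
1. the rocker is on (value of joint rocker above 0.3 rad), for 0.1 s.
2. the blue key is in (value of joint blue_cap above 0.0048 m), for 0.1 s.
3. the green key is pressed right in (value of joint green_cap above 0.0048 m), for 0.05 s.
At the end, for the whole second after the job is handed in: the rocker is on (joint above 0.30 of 0.36 rad), the blue key is in (above 4.8 of 6 mm), the green key is out again (below 1.5 mm), the yellow and red keys are out (below 2 mm), and cups, measure, stopper and bottle are within 20 mm of where they stood (value of joint rocker above 0.3 rad and value of joint blue_cap above 0.0048 m and value of joint green_cap below 0.0015 m and value of joint each of yellow_cap, red_cap below 0.002 m and distance of each of cup_0, cup_1, cup_2, bitters, jigger, stopper from where it was at the start of the episode below 0.02 m); the robot touches nothing.
It fails at once if the yellow or the red key is pressed (value of joint any of yellow_cap, red_cap above 0.003 m).
It fails at once if the blue or green key is pressed before the rocker is on (value of joint rocker below 0.3 rad and value of joint any of blue_cap, green_cap above 0.003 m).
It fails at once if the green key is pressed before the blue key is in (value of joint green_cap above 0.003 m and value of joint blue_cap below 0.0048 m).
It fails at once if a cup, the measure, the stopper or the bottle is shifted (more than 20 mm), lifted or tipped (distance of any of cup_0, cup_1, cup_2, bitters, jigger, stopper from where it was at the start of the episode above 0.02 m or angle between any of cup_0, cup_1, cup_2, bitters, jigger, stopper's own z axis and vertical above 0.5 rad or height (world z) of any of cup_0, cup_1, cup_2 above 0.076 m or height (world z) of any of bitters, jigger, stopper above 0.012 m).
It also fails if it takes over 42 s, if anything falls off the work surface, if the arm or the gripper's body presses on something with over 40 N, if the wrist force passes 120 N, or if a joint passes its speed limit or range.

### The arm

A 6-joint arm with a two-finger parallel gripper is mounted at the origin on a cart in front of the work surface, level with it; the furniture and walls round the work are solid. World frame = base frame: x ahead of the robot, y to its left, z up, the work surface at z = 0. Lengths are in m, angles in rad, forces in N, time in s.
With the tool pointing down it reaches from about 0.35 to 0.925 m from the base axis. Payload 6.4 kg.
Tool frame: the origin (TCP) lies at the very end of the fingers, on their centre line; the grasp point (between the pads) lies 19 mm behind it; y points along the fingers, x is the direction in which the jaws open and shut, and the axes are right-handed (so a half turn about y gives the same grasp; the last joint's range is limited). The gripper opens to 85 mm and grips with 20 to 120 N. Pads are 22 mm wide; open, the fingers measure 114 mm over their backs; the gripper's body (76 mm by 85 mm) begins 54 mm behind the grasp point. The pads swing forward as they close: fully open they stand 13 mm farther back than shut.
Start: joints at [1.167, 0.245, 1.558, -0, 1.339, -0.174], TCP at [0.148, 0.633, 0.231] pointing down, gripper open.
Joint ranges: [-3.13, 3.13], [-1.02, 2.26], [0.13, 2.54], [-0.95, 4.09], [0.21, 2.88], [-2.74, 2.74]. Speed limits (rad/s): [2.57, 2.57, 3.14, 3.14, 3.14, 3.14].

### API

Orientations are given as [roll, pitch, yaw] about the fixed x, y, z axes, in that order (R = Rz(yaw) Ry(pitch) Rx(roll)).
In Python, from rig import robot, optics gives the robot as it stands. The module is installed in compiled form; this text tells all that it offers.
- The arm moves only by the tool jog_arm, never from a script. Its argument "commands" is a list of rows, each a list of 5 numbers: the opening, from -1 (shut) to 1 (fully open), so that 0 is half open, then the shift along the tool's x, y, z as a fraction of full scale, then the turn about the tool's y as a fraction of full scale. A call has exactly 8 rows; each row is the pose to reach, as a shift and turn from the pose commanded when the call began, along the tool's axes at that moment; what a row does not reach only later rows make up. Full scale, the value 1, is 0.5 m for a shift and 45 degrees for a turn. A row lasts 1/10 s, in which the tool goes at most 50 mm and 8.59 degrees, less where a joint would pass 70% of its speed; a pose out of reach is approached as far as the arm can. A call with a number of a shift or a turn outside -1 to 1 is refused whole. A call with a gripper value outside its range is refused whole. The fingers move at their own pace and stop on an object; the grip force is fixed at half the most. Time passes only in rows, so rows that repeat a pose let the fingers close, or fill a call up. It gives the time, the measured TCP pose, the force and the opening at its end, in the units of the state.
- robot.state(): the state, without advancing time (a new reading comes with each control period).
- optics.read_camera(name): name is "scene" or "side" or "wrist"; returns a dict with "image" (400x640x3 uint8, red, green, blue), "intrinsics" (3x3 intrinsics, pixels), "extrinsics" (4x4, takes a point from camera to world coordinates). Camera axes: x right, y up, looking along -z (the intrinsics and any distortion apply to the point x, -y, -z); pixel columns grow to the right and rows downward; lengths in m; the calibration is good to about 2 mm. A picture is of the moment at which its call begins. There is no depth.
- robot.hand_in(): hands the job in, once; it reports no verdict.
The state is a dict: "time": time; "q": joint angles; "qd": joint speeds; "joint_torque": joint torques, N m; "tool_pos": TCP position; "tool_rot": TCP orientation; "ft_force": force on the tool from outside, world axes, zero at the start; "ft_torque": the same for the moment, N m; "gripper_width": opening from 0.0 (shut) to 1.0 (fully open).
Only numpy, scipy, OpenCV 4.12 (cv2) and the standard library are available. Lean on these libraries where they do the work, as an engineer would, in place of code of your own. Each camera call takes 0.05 s, during which the arm holds its last target. There are 200 camera calls.

## Working session

There is one attempt and no reset: what is moved stays moved. The work goes in short steps, Python scripts to look and compute and a tool call to move; the robot and the scene stay as the last step left them, time stands still between calls to the robot, and variables do not carry over. Pictures are saved under pics/ and viewed, about 8 in all and at most 12, crops included, and the job is handed in when it is done.

Besides the shell and the picture viewer there is one more tool, called after "Call:" in YAML: its name, and indented under it one key for each argument. jog_arm: Moves the arm, as the interface text tells. Its arguments: {"type":"object","properties":{"commands":{"type":"array","items":{"type":"array","items":{"type":"number","minimum":-1,"maximum":1}}}},"required":["commands"]}

```bash
mkdir -p pics
cat > h.py <<'E'
import numpy as np, cv2
from rig import robot, optics
def cam(n):
    d=optics.read_camera(n); return d["image"],np.array(d["intrinsics"]),np.array(d["extrinsics"])
def ray(K,E,u,v,z):
    d=E[:3,:3]@np.array([(u-K[0,2])/K[0,0],-(v-K[1,2])/K[1,1],-1]); o=E[:3,3]
    return o+d*(z-o[2])/d[2]
E
python3 - <<'E'
from h import *
print(robot.state())
for n in ["scene","side","wrist"]:
    d=optics.read_camera(n); print(n,[ (k,v) for k,v in d.items() if k!="image"])
    cv2.imwrite(f"pics/{n}.png",d["image"][:,:,::-1])
E
```

```text
{'time': 0.0, 'q': array([ 1.16687647e+00,  2.45830477e-01,  1.55901681e+00,  2.82694834e-05,
        1.33867954e+00, -1.74106317e-01]), 'qd': array([-2.56801414e-03,  1.62859246e-03, -1.68554784e-03,  9.08373788e-05,
        1.47631370e-03, -1.13420390e-03]), 'joint_torque': array([-1.99397313e-03, -4.29511142e+01, -3.26125896e+01, -2.75010489e-04,
        5.38969121e-03,  6.17967714e-06]), 'tool_pos': array([0.14783805, 0.63239656, 0.23016832]), 'tool_rot': array([-1.57043419,  0.00190016,  1.3409766 ]), 'ft_force': array([ 0.46579229, -0.31352756, -0.5094189 ]), 'ft_torque': array([-0.01081435, -0.01547105,  0.06821773]), 'gripper_width': 0.9970624470821317}
scene [('intrinsics', array([[458.71785168,   0.        , 327.35239215],
       [  0.        , 458.71785168, 201.51592612],
       [  0.        ,   0.        ,   1.        ]])), ('extrinsics', array([[ 0.62041145,  0.4336385 , -0.65348856, -0.37730085],
       [-0.78398049,  0.36579673, -0.5015649 , -0.71106388],
       [ 0.02154612,  0.82349888,  0.56690859,  0.86702077],
       [ 0.        ,  0.        ,  0.        ,  1.    
[... 188 characters left out ...]
'extrinsics', array([[-0.94839735,  0.20061863, -0.24554964,  0.14755729],
       [-0.31707446, -0.59392627,  0.73940204,  1.12957361],
       [ 0.00249944,  0.77910445,  0.62688915,  1.00070322],
       [ 0.        ,  0.        ,  0.        ,  1.        ]]))]
wrist [('intrinsics', array([[288.49517293,   0.        , 313.57516343],
       [  0.        , 288.49517293, 202.12387575],
       [  0.        ,   0.        ,   1.        ]])), ('extrinsics', array([[ 0.22809821, -0.92426174, -0.30612326,  0.0685228 ],
       [ 0.9736374 ,  0.216146  ,  0.07287741,  0.65082408],
       [-0.00119048, -0.31467626,  0.94919831,  0.37473896],
       [ 0.        ,  0.        ,  0.        ,  1.        ]]))]
```

View pics/scene.png

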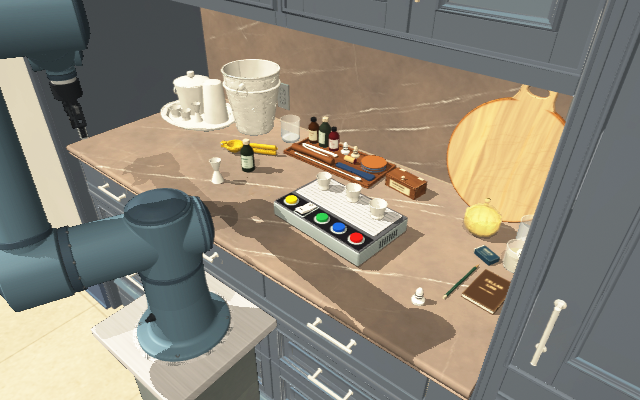

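View pics/side.png

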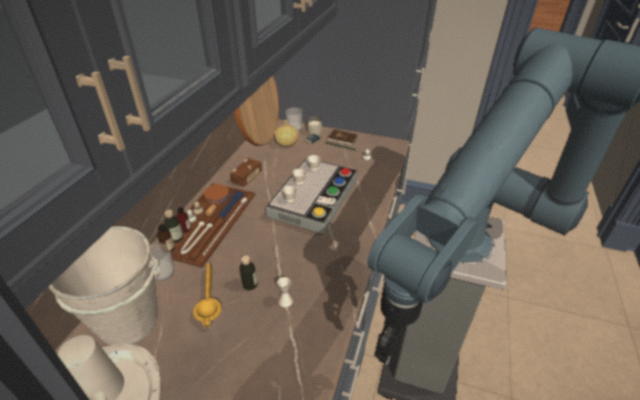

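The strip runs, left to right: yellow (291,200), rocker (306,209), green (322,218), blue (339,229), red (356,239), with the cups behind it on the plate. The arm is clear of them.

```bash
cat >> h.py <<'E'
R={"red":[(0,8),(172,180)],"yellow":[(24,34)],"green":[(50,85)],"blue":[(100,125)]}
def keys(img,roi,smin=140,vmin=80):
    hsv=cv2.cvtColor(img,cv2.COLOR_RGB2HSV); x0,y0,x1,y1=roi; o={}
    for k,rs in R.items():
        m=np.zeros(img.shape[:2],np.uint8)
        for a,b in rs: m|=cv2.inRange(hsv,(a,smin,vmin),(b,255,255))
        w=np.zeros_like(m); w[y0:y1,x0:x1]=m[y0:y1,x0:x1]
        n,l,s,c=cv2.connectedComponentsWithStats(w)
        if n>1:
            i=1+np.argmax(s[1:,4]); o[k]=(c[i],s[i,4])
    return o
E
python3 - <<'E'
from h import *
for n,roi in [("scene",(270,185,400,255)),("side",(290,160,370,230))]:
    img,K,E=cam(n)
    o=keys(img,roi); P={k:ray(K,E,*c,0.071) for k,(c,a) in o.items()}
    for k in o: print(n,k,o[k],P[k].round(4))
    if "red" in P and "yellow" in P: d=P["yellow"]-P["red"]; print(np.linalg.norm(d),np.arctan2(d[1],d[0]))
E
```

```text
scene red (array([355.98245614, 237.04385965]), np.int32(114)) [ 0.4558 -0.1744  0.071 ]
scene yellow (array([290.87654321, 198.96296296]), np.int32(81)) [0.4787 0.0876 0.071 ]
scene green (array([321.58695652, 216.84782609]), np.int32(92)) [ 0.4676 -0.0429  0.071 ]
scene blue (array([338.34313725, 226.59803922]), np.int32(102)) [ 0.462  -0.1086  0.071 ]
0.2630348762065214 1.4832948376524902
side red (array([344.89795918, 170.75510204]), np.int32(49)) [ 0.4587 -0.1698  0.071 ]
side green (array([332.4       , 189.46666667]), np.int32(15)) [ 0.4706 -0.0383  0.071 ]
side blue (array([338.97142857, 179.71428571]), np.int32(35)) [ 0.4644 -0.1049  0.071 ]
```

Call:
jog_arm:
  commands:
    - [-1, -0.05, 0, -0.04, 0]
    - [-1, -0.12, 0, -0.1, -0.03]
    - [-1, -0.2, 0, -0.165, -0.06]
    - [-1, -0.28, 0, -0.23, -0.1]
    - [-1, -0.36, 0, -0.3, -0.14]
    - [-1, -0.43, 0, -0.36, -0.18]
    - [-1, -0.48, 0, -0.4, -0.18]
    - [-1, -0.52, 0, -0.43, -0.18]

```text
time: 1.05
tool_pos: [0.2989, 0.3289, 0.2313]
tool_rot: [-1.571, -0.0, 1.481]
ft_force: [-0.1, -0.1, -0.4]
gripper_width: 0.002
```

```bash
cat >> h.py <<'E'
def go(p):
    "shift to world p (from the measured pose) in jog units, and yaw"
    from scipy.spatial.transform import Rotation as Ro
    s=robot.state(); r=Ro.from_euler("xyz",s["tool_rot"]).as_matrix()
    print("t",s["time"],"pos",s["tool_pos"].round(4),"rot",s["tool_rot"].round(3),"F",s["ft_force"].round(2),"w",round(s["gripper_width"],2))
    print("jog",(r.T@(np.array(p)-s["tool_pos"])/0.5).round(4))
E
python3 -c "
from h import *
go([.451,.024,.16])"
```

```text
t 1.05 pos [0.2989 0.3289 0.2313] rot [-1.571 -0.     1.481] F [-0.08 -0.11 -0.43] w 0.0
jog [-0.5799  0.1428 -0.3579]
```

Call:
jog_arm:
  commands:
    - [-1, -0.06, 0, -0.035, 0]
    - [-1, -0.14, 0, -0.085, 0]
    - [-1, -0.22, 0, -0.135, 0]
    - [-1, -0.3, 0, -0.185, 0]
    - [-1, -0.38, 0, -0.235, 0]
    - [-1, -0.46, 0.03, -0.285, 0]
    - [-1, -0.54, 0.06, -0.335, 0]
    - [-1, -0.58, 0.08, -0.358, 0]

```text
time: 1.85
tool_pos: [0.4516, 0.0231, 0.1906]
tool_rot: [-1.571, 0.0, 1.479]
ft_force: [-1.1, 0.8, -0.1]
gripper_width: -0.002
```

Run:
```python
from h import *
img,K,E=cam("wrist"); cv2.imwrite("pics/w1.png",img[:,:,::-1])
o=keys(img,(0,0,640,400))
for k,(c,a) in o.items(): print(k,c.round(1),a,ray(K,E,*c,0.072).round(4))
go([.451,.024,.095])
```

```text
red [118.4 218.9] 1123 [ 0.457  -0.1697  0.072 ]
yellow [385.5 218.4] 807 [0.4805 0.0909 0.072 ]
green [244.  221.1] 64 [ 0.4706 -0.0475  0.072 ]
blue [185.  218.5] 1007 [ 0.4626 -0.1047  0.072 ]
t 1.9 pos [0.4515 0.0218 0.1892] rot [-1.569e+00  1.000e-03  1.478e+00] F [-1.38 -0.98 -0.77] w -0.0
jog [0.0045 0.1883 0.0011]
```

View pics/w1.png

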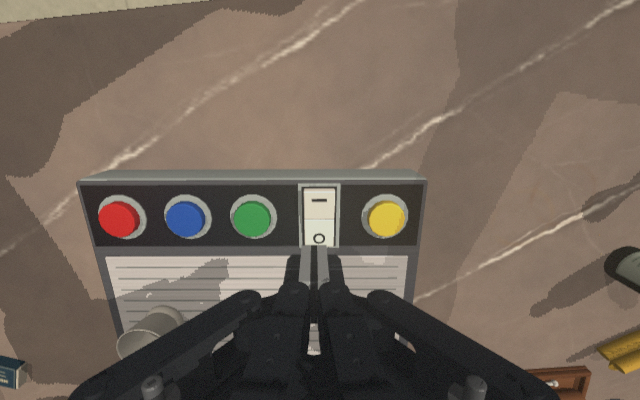

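Wrist view: bar at (319,200), rocker straight under the shut fingers, keys at rows ~218 (red 118, blue 185, green 254, yellow 385). I press the bar half now.

Call:
jog_arm:
  commands:
    - [-1, 0.01, 0.06, 0.003, 0]
    - [-1, 0.01, 0.13, 0.003, 0]
    - [-1, 0.01, 0.18, 0.003, 0]
    - [-1, 0.01, 0.21, 0.003, 0]
    - [-1, 0.01, 0.225, 0.003, 0]
    - [-1, 0.01, 0.235, 0.003, 0]
    - [-1, 0.01, 0.243, 0.003, 0]
    - [-1, 0.01, 0.245, 0.003, 0]

```text
time: 2.7
tool_pos: [0.4503, 0.0313, 0.0693]
tool_rot: [-1.572, -0.0, 1.482]
ft_force: [-1.9, 0.2, 1.8]
gripper_width: 0.003
```

Run:
```python
from h import *
go([.4505,.028,.066])
img,K,E=cam("scene"); cv2.imwrite("pics/s2.png",cv2.resize(img[170:260,260:400],None,fx=5,fy=5)[:,:,::-1])
```

```text
t 2.7 pos [0.4503 0.0313 0.0693] rot [-1.572 -0.     1.482] F [-1.91  0.25  1.85] w 0.0
jog [-0.0065  0.0067 -0.0009]
```

View pics/s2.png

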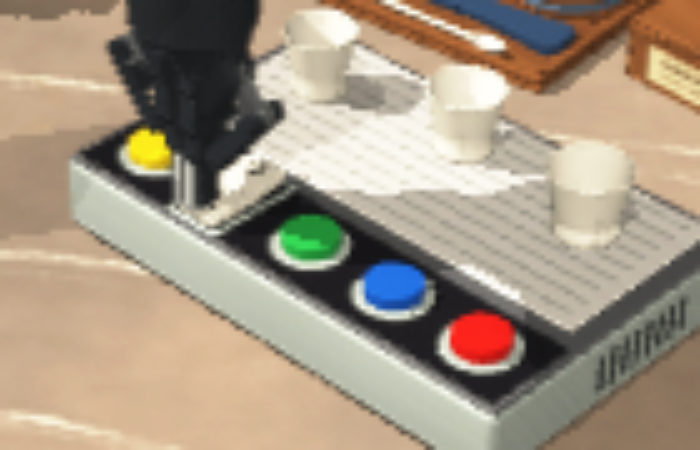

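The fingers are on the front half and its back is rising; press a few mm more until the force climbs.

Call:
jog_arm:
  commands:
    - [-1, -0.005, 0.002, 0, 0]
    - [-1, -0.005, 0.004, 0, 0]
    - [-1, -0.005, 0.006, 0, 0]
    - [-1, -0.005, 0.008, 0, 0]
    - [-1, -0.005, 0.008, 0, 0]
    - [-1, -0.005, 0.008, 0, 0]
    - [-1, -0.005, 0.008, 0, 0]
    - [-1, -0.005, 0.008, 0, 0]

```text
time: 3.55
tool_pos: [0.4506, 0.0285, 0.0671]
tool_rot: [-1.572, 0.0, 1.483]
ft_force: [-8.1, 1.3, 18.9]
gripper_width: -0.002
```

Call:
jog_arm:
  commands:
    - [-1, 0, -0.03, 0, 0]
    - [-1, 0, -0.09, 0, 0]
    - [-1, -0.03, -0.13, -0.005, 0]
    - [-1, -0.1, -0.13, -0.018, 0]
    - [-1, -0.18, -0.13, -0.032, 0]
    - [-1, -0.24, -0.13, -0.044, 0]
    - [-1, -0.263, -0.13, -0.047, 0]
    - [-1, -0.263, -0.13, -0.047, 0]

```text
time: 4.35
tool_pos: [0.4614, -0.1054, 0.1298]
tool_rot: [-1.571, -0.0, 1.48]
ft_force: [0.1, -0.1, -0.5]
gripper_width: -0.002
```

Run:
```python
from h import *
img,K,E=cam("wrist")
o=keys(img,(0,0,640,400))
for k,(c,a) in o.items(): print(k,c.round(1),a,ray(K,E,*c,0.072).round(4))
img2,_,_=cam("scene")
a=cv2.resize(img2[170:260,270:400],(640,400),interpolation=cv2.INTER_CUBIC)
cv2.imwrite("pics/w3.png",cv2.resize(np.vstack([img[100:300],a]),(640,600))[:,:,::-1])
go([.4625,-.1047,.08])
```

```text
red [227.3 222. ] 1724 [ 0.4568 -0.1707  0.072 ]
yellow [586.6 204.1] 27 [0.4669 0.0969 0.072 ]
green [397.9 224.5] 925 [ 0.4706 -0.0422  0.072 ]
blue [313.9 222.1] 1598 [ 0.4628 -0.1055  0.072 ]
t 4.45 pos [ 0.461  -0.1036  0.1295] rot [-1.570e+00 -1.000e-03  1.482e+00] F [ 1.15 -0.38 -0.6 ] w 0.0
jog [-0.002   0.0989 -0.0032]
```

View pics/w3.png

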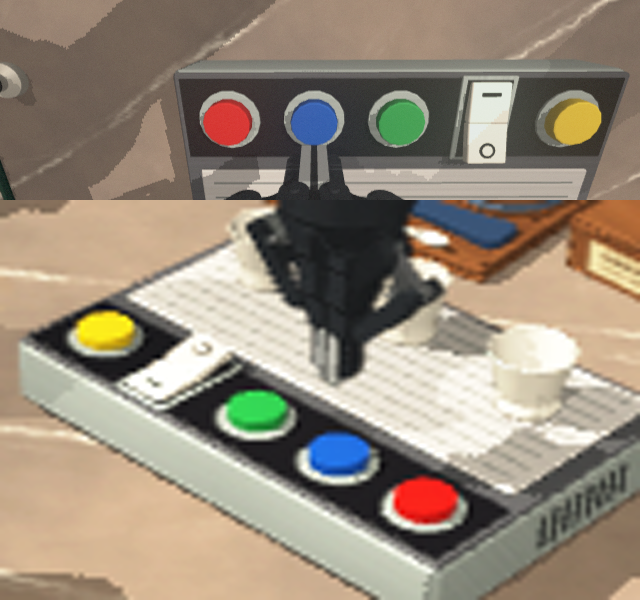

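The rocker now lies on its bar end (on), the four keys are still out, and the fingertips are over blue at (314,222). I press blue.

Call:
jog_arm:
  commands:
    - [-1, 0, 0.05, -0.003, 0]
    - [-1, 0, 0.09, -0.003, 0]
    - [-1, 0, 0.108, -0.003, 0]
    - [-1, 0, 0.117, -0.003, 0]
    - [-1, 0, 0.123, -0.003, 0]
    - [-1, 0, 0.127, -0.003, 0]
    - [-1, 0, 0.131, -0.003, 0]
    - [-1, 0, 0.131, -0.003, 0]

```text
time: 5.25
tool_pos: [0.4636, -0.1045, 0.066]
tool_rot: [-1.571, -0.0, 1.482]
ft_force: [-4.9, 4.0, 10.5]
gripper_width: -0.0
```

Call:
jog_arm:
  commands:
    - [-1, 0, 0.002, 0, 0]
    - [-1, 0, 0.003, 0, 0]
    - [-1, 0, 0.003, 0, 0]
    - [-1, 0, 0.003, 0, 0]
    - [-1, 0, 0.003, 0, 0]
    - [-1, 0, -0.03, 0, 0]
    - [-1, 0, -0.1, 0, 0]
    - [-1, 0, -0.13, 0, 0]

```text
time: 6.05
tool_pos: [0.4647, -0.1054, 0.1326]
tool_rot: [-1.576, 0.002, 1.482]
ft_force: [-0.2, -0.3, 1.0]
gripper_width: -0.001
```

Run:
```python
from h import *
img2,_,_=cam("scene")
cv2.imwrite("pics/s4.png",cv2.resize(img2[170:260,270:400],(780,540),interpolation=cv2.INTER_CUBIC)[:,:,::-1])
go([.4693,-.0393,.13])
```

```text
t 6.1 pos [ 0.4658 -0.1059  0.1344] rot [-1.579  0.003  1.482] F [ 1.63 -0.58  1.22] w -0.0
jog [0.1334 0.0082 0.0048]
```

View pics/s4.png

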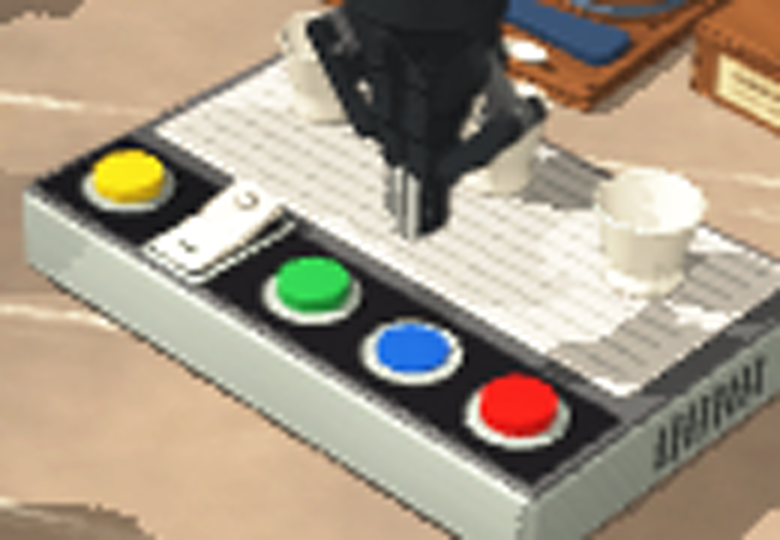

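Blue (411,348) now sits visibly lower in its ring than red and green; the rocker stays on. I move over green.

Call:
jog_arm:
  commands:
    - [-1, 0.04, 0, 0, 0]
    - [-1, 0.09, 0, 0, 0]
    - [-1, 0.12, 0, 0, 0]
    - [-1, 0.133, 0, 0, 0]
    - [-1, 0.133, 0, 0, 0]
    - [-1, 0.133, 0, 0, 0]
    - [-1, 0.133, 0, 0, 0]
    - [-1, 0.133, 0, 0, 0]

```text
time: 6.9
tool_pos: [0.4688, -0.0388, 0.1293]
tool_rot: [-1.571, 0.0, 1.481]
ft_force: [0.3, -0.6, 0.3]
gripper_width: 0.003
```

Call:
jog_arm:
  commands:
    - [-1, 0, 0.05, 0, 0]
    - [-1, 0, 0.09, 0, 0]
    - [-1, 0, 0.108, 0, 0]
    - [-1, 0, 0.117, 0, 0]
    - [-1, 0, 0.123, 0, 0]
    - [-1, 0, 0.128, 0, 0]
    - [-1, 0, 0.132, 0, 0]
    - [-1, 0, 0.132, 0, 0]

```text
time: 7.7
tool_pos: [0.4693, -0.0385, 0.0657]
tool_rot: [-1.57, 0.0, 1.483]
ft_force: [-8.9, 1.6, 17.2]
gripper_width: 0.0
```

Call:
jog_arm:
  commands:
    - [-1, 0, 0.002, 0, 0]
    - [-1, 0, 0.003, 0, 0]
    - [-1, 0, 0.003, 0, 0]
    - [-1, 0, 0.003, 0, 0]
    - [-1, 0, 0.003, 0, 0]
    - [-1, 0, 0.003, 0, 0]
    - [-1, 0, 0.003, 0, 0]
    - [-1, 0, 0.003, 0, 0]

```text
time: 8.5
tool_pos: [0.4694, -0.0385, 0.0655]
tool_rot: [-1.569, 0.001, 1.483]
ft_force: [-13.9, 2.4, 28.6]
gripper_width: -0.0
```

Call:
jog_arm:
  commands:
    - [-1, 0, -0.03, 0, 0]
    - [-1, 0, -0.1, 0, 0]
    - [-1, 0, -0.17, 0, 0]
    - [-1, 0, -0.24, 0, 0]
    - [-1, 0, -0.28, 0, 0]
    - [-1, 0, -0.3, 0, 0]
    - [-1, 0, -0.3, 0, 0]
    - [-1, 0, -0.3, 0, 0]

```text
time: 9.3
tool_pos: [0.4683, -0.0381, 0.2107]
tool_rot: [-1.569, -0.0, 1.482]
ft_force: [0.2, 0.0, -1.0]
gripper_width: 0.002
```

Run:
```python
from h import *
img2,_,_=cam("scene")
cv2.imwrite("pics/s5.png",cv2.resize(img2[140:310,190:440],(780,530),interpolation=cv2.INTER_CUBIC)[:,:,::-1])
```

```text
(no output)
```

View pics/s5.png

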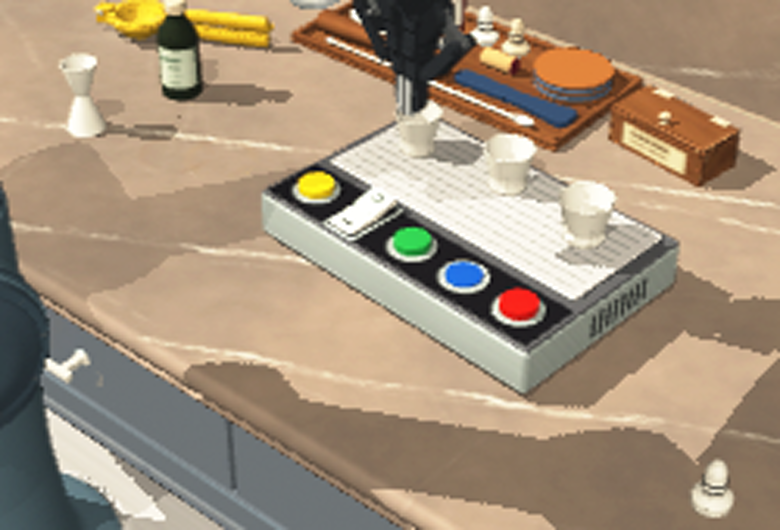

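The rocker is on, blue (464,276) is in, and green (412,241), yellow and red are out. The cups and surrounding things are standing and the arm is clear.

```bash
python3 -c "
from h import *
print(robot.hand_in())"
```

```text
the job is handed in; nothing more can be done
None
```

The chiller should be on: I worked the three controls in the order given, using only the shut fingertips. I handed the job in after about 9.4 s of the 42 s allowed, and no verdict came back.

- **Rocker:** I pressed the bar-marked front half until it hit its stop, at about 19 N.
- **Blue key:** I pushed it to its stop. The force was about 10.5 N, and I then pressed about 1.5 mm further.
- **Green key:** I pressed it to its stop, with force rising from 17 to 29 N. The fingertips were at 65.5 mm, about the 66 mm of a fully pressed key. Then I let it go.

In the last picture, the rocker is on, blue sits low in its ring, and green, yellow and red are out. The cups, bottle, measure and stopper are still standing where they were, and the arm is clear. I judged this by eye, since the joint values can't be read.

One disagreement: the key positions from the scene camera differed from the wrist and side cameras by about 3–5 mm. I went with the wrist and side values.

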